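Clamp the whetstone in its sharpening holder and prove the catch

ROBOT

A 7-joint arm with a two-finger parallel gripper is mounted at the origin on the work surface. World frame = base frame: x ahead of the robot, y to its left, z up, the work surface at z = 0. Lengths are in m, angles in rad, forces in N, time in s.
With the tool pointing down it reaches from about 0.4 to 0.85 m from the base axis. Payload 10.4 kg.
Tool frame: the origin (TCP) lies between the finger pads; the fingertips stand ahead of it and the grasp point (between the pads) lies 3 mm ahead of it (r.tips_ahead is the z of the fingertips in the tool frame, in m); z points along the fingers, y is the line along which they close (so a half turn about z gives the same grasp; the last joint's range is limited). The gripper opens to 87 mm and grips with 3 to 60 N. Pads are 19 mm wide; open, the fingers measure 117 mm over their backs; the gripper's body (75 mm by 190 mm) begins 51 mm behind the grasp point.
Start: joints at [-1.232, 0.332, -0.065, 1.46, 0.022, 1.35, -0.088], TCP at [0.221, 0.585, 0.245] pointing down, gripper open.
Joint ranges: [-2.6, 2.6], [-0.5, 2.12], [-1.47, 1.34], [0.16, 2.42], [-1.27, 4.41], [0.06, 2.06], [-2.6, 2.6]. Speed limits (rad/s): [2.22, 2.22, 2.79, 2.79, 3.14, 3.14, 3.14].

INTERFACE

Orientations are given as a unit quaternion [x, y, z, w].
In Python, from bench import telemetry, camera, get_calibration, r gives the robot as it stands.
- The arm moves only by the tool drive_tool, never from a script. Its argument "series" is one flat list of numbers, 7 for each row, row after row: the turn, a rotation vector about the tool's x, y, z in units of 5 degrees (1.0 is 5 degrees), then the shift along the tool's x, y, z in units of 40 mm (1.0 is 40 mm), then the opening, from -1 (shut) to 1 (fully open). A call has 1 to 10 rows; each row is the pose to reach, as a shift and turn from the pose commanded when the call began, along the tool's axes at that moment; what a row does not reach only later rows make up. A row lasts 1/12 s, in which the tool goes at most 41.7 mm and 7.16 degrees, less where a joint would pass 70% of its speed; a pose out of reach is approached as far as the arm can. A call with a gripper value outside its range is refused whole. The fingers move at their own pace and stop on an object; "grip_force" is the grip in N (left out, the last holds). Time passes only in rows, so rows that repeat a pose let the fingers close. It gives the time, the measured TCP pose, the force, the opening and the grip force at its end, in the units of the state.
- telemetry.read_state(): the state, without advancing time (a new reading comes with each control period).
- camera(name): name is "side" or "top" or "wrist"; returns the picture (480x640x3 uint8, red, green, blue); there is no depth.
- get_calibration(name): a dict with "fovy" (degrees; the focal length in pixels is half the picture's height over the tangent of half this angle, whatever the lens; pixels are square), "cx", "cy" (the principal point, pixels), "xyz" and "rotation" of the camera in the world. Camera axes: x right, y up, looking along -z (the intrinsics and any distortion apply to the point x, -y, -z); pixel columns grow to the right and rows downward; lengths in m; the calibration is good to about 2 mm. A picture is of the moment at which its call begins: read the wrist's pose just before it. get_calibration takes no time and is no camera call; for the wrist camera it gives the pose at the moment of the call.
- r.close_job(): hands the job in; it is judged then, once.
The state is a dict: "time": time; "joint_positions": joint angles; "joint_vel": joint speeds; "joint_torque": joint torques, N m; "ee_pos": TCP position; "eef_rot": TCP orientation; "ft_force": force on the tool from outside, world axes, zero at the start; "torque": the same for the moment, N m; "width": finger opening in m; "grip_force": force on a finger pad.
Only numpy, scipy, OpenCV 4.12 (cv2) and the standard library are available. Lean on these libraries where they do the work, as an engineer would, in place of code of your own. Each camera call takes 0.05 s, during which the arm holds its last target. There are 200 camera calls.

TASK

Slide the grey whetstone back along its pine holder, towards the robot, until it lies against the near stop; then swing the brass keeper bar over onto it and press it right down. Take the keeper's dark knob and tug it firmly upwards for a moment to prove that the catch holds; if the bar lifts free, press it down again, push the catch in over its end and tug again, until the catch stops it. Leave the stone against the stop, the bar down under the closed catch, and the other tools where they are.

Things in the scene. Friction and masses are not known exactly. Their poses are not given: they have to be found in the camera images.
- holder: Fixed pine channel 260 mm long (its x, away from the robot), 88 wide (y, left), bed 20 mm above the bench, waxed. Origin on the bench, below the stone's centre once home. Side rails reach 36 mm above the bench, 58 mm apart; stop faces at x = -75 (near) and +150 mm, 34 mm high. Bar and catch stand at x = -45 mm: hinge line at y = +46, z = 50, catch pivot at y = -46, z = 15 mm.
- stone_center (a point): Centre (half-way up) of the grey whetstone, a loose rounded slab 150 x 55 x 22 mm, about 0.4 kg, long side along the channel, its top 42 mm above the bench. It starts 40 to 70 mm beyond its home place; home is holder x = 0. Its gritty top grips a fingertip and the bed is slippery: pressing on the top with 5 to 15 N and dragging moves it.
- bar: Brass keeper bar, 18 mm wide, 8 thick, its end a round tongue (radius 4, 101 mm from the hinge line). Origin on the hinge line; the bar runs along its -y, z points out of its upper face: up = closed (flat on the stone), turned left by about 2 rad = fully open. Stiff hinge (1-2 N at the knob moves it). Under the closed catch it has 0.05 rad of free lift, over 0.09 it is out.
- keeper_knob (a point): Centre of the dark wooden knob on the bar's upper face, 72 mm from the hinge line, 21 mm above the bar's mid-plane. Knob: 14 mm along the holder's x, 20 along the bar, 34 tall (top 17 mm beyond this point). Bar closed: this point is 71 mm above the bench, and the knob can be pinched from above along the holder's x.
- catch: Brass hook that closes over the tongue. Origin on its pivot; z upright = closed, leaning right by up to 0.35 rad = back. Tip 44-46 mm above the pivot, top 64 mm. The tongue pushes it back as the bar is pressed past (a few N); then a weak spring should close it, but it is gummy: at times it closes by itself, at others it stays back needing a light push (under 1 N) inwards, once the bar is down.
- catch_thumb (a point): Outer face of the catch's red round thumb-piece, radius 7 mm, pointing out to the right; 34 mm outside and 40 mm above the pivot. Catch closed: at holder y = -80 mm, 55 mm above the bench; catch fully back: y = -92 mm, 41 mm above the bench.
- plane: Brass thumb plane, 85 x 30 x 28 mm; leave it alone. Origin under its centre.
- neck: Half-carved maple violin neck, about 260 mm long, 40 mm high; leave it alone. Origin under its middle.
- oil: Small amber honing-oil bottle, 48 mm across, 110 mm tall; leave it alone. Origin under its centre.
- mallet: Carver's mallet standing on its head, 76 mm across, 215 mm tall; leave it alone. Origin under its centre.
- slip_stone: Flat reddish slip stone 90 x 35 x 12 mm; leave it alone. Origin under its centre.
Mind the look-alikes: they are no part of the job. Of the things like the part that bears stone_center, leave any that is blue or turquoise; of the rest the larger one is meant.

How it is judged:
On the way, in this order (a step that is already met when the one before it is completed fails the run):
1. the whetstone lies against the near stop of the holder (x of stone_center in the frame of holder between -0.006 and 0.005 m and z of stone_center in the frame of holder below 0.036 m and y of stone_center in the frame of holder between -0.006 and 0.006 m), for 0.2 s.
2. the keeper bar is pressed down onto the stone (angle between bar's own z axis and vertical below 0.035 rad and x of stone_center in the frame of holder below 0.005 m), for 0.1 s.
3. the knob is tugged upwards and the closed catch holds the bar down (contact force between catch and bar above 2.5 N and contact force between the fingers and bar above 1 N and angle between bar's own z axis and vertical between 0.02 and 0.09 rad and angle between catch's own z axis and vertical below 0.06 rad), for 0.1 s.
At the end, for the whole second after the job is handed in: The stone lies in the channel within 5 mm of the near stop, the keeper bar is down (angle under 0.075 rad), the catch is closed over its tongue (within 0.06 rad of upright), nothing moves (all of step 1 and angle between bar's own z axis and vertical below 0.075 rad and angle between catch's own z axis and vertical below 0.06 rad and linear speed of catch below 0.02 m/s and angular speed of bar below 0.05 rad/s); the robot touches nothing.
It fails at once if another tool on the bench is moved by more than 30 mm (distance of any of plane, neck, oil, mallet, slip_stone from where it was at the start of the episode above 0.03 m).
It also fails if it takes over 72 s, if anything falls off the work surface, if the arm or the gripper's body presses on something with over 40 N, if the wrist force passes 120 N, or if a joint passes its speed limit or range.

## Working session

There is one attempt and no reset: what is moved stays moved. The work goes in short steps, Python scripts to look and compute and a tool call to move; the robot and the scene stay as the last step left them, time stands still between calls to the robot, and variables do not carry over. Pictures are saved under pics/ and viewed, at most 10 in all, crops included, and the job is handed in when it is done.

Besides the shell and the picture viewer there is one more tool, called after ">>>" by a JSON object that holds its "api" and its "payload". drive_tool: Moves the arm, as the interface text tells. Its arguments: {"type":"object","properties":{"series":{"type":"array"},"grip_force":{"type":"number"}},"required":["series"]}

```bash
ls; mkdir -p pics; python3 - <<'E'
from bench import telemetry, camera, get_calibration, r
import cv2
for n in ("side","top"):
    im=camera(n); cv2.imwrite(f"pics/{n}0.png",im[:,:,::-1]); c=get_calibration(n); print(n,c)
s=telemetry.read_state(); print(s, r.tips_ahead)
E
```

```text
pics
side {'fovy': 54.57422462974974, 'cx': 321.7202592115508, 'cy': 241.11111343636682, 'xyz': array([ 0.13734431, -0.65529633,  0.7575743 ]), 'rotation': array([ 0.39037425, -0.12307777, -0.24837404,  0.87793516])}
top {'fovy': 56.47228592309079, 'cx': 319.55678946656946, 'cy': 237.00950313518322, 'xyz': array([0.45886633, 0.01991794, 1.16470052]), 'rotation': array([ 0.02767075, -0.02096721, -0.70025609,  0.71304706])}
{'time': 0.1, 'joint_positions': array([-1.2316313 ,  0.33281677, -0.06468237,  1.46083153,  0.02161398,
        1.34989034, -0.0885175 ]), 'joint_vel': array([-2.30301208e-04, -2.00331546e-03,  2.97593838e-06, -3.87519984e-03,
       -1.82193068e-04,  4.83000214e-04, -1.27710244e-03]), 'joint_torque': array([ 2.38572211e-03, -6.24548006e+01,  2.50354456e-02, -3.90713060e+01,
       -6.14762586e-02,  3.67062225e-02,  3.45960871e-05]), 'ee_pos': array([0.22111104, 0.58425548, 0.2438407 ]), 'eef_rot': array([ 1.79903834e-01,  9.83684004e-01, -6.20543903e-04, -7.56902638e-05]), 'ft_force': array([0.17340242, 0.24515933, 0.20017974]), 'torque': array([ 0.02350456,  0.00272137, -0.04630022]), 'grip_force': 0.0, 'width': 0.08680554345627882} 0.022
```

View pics/top0.png

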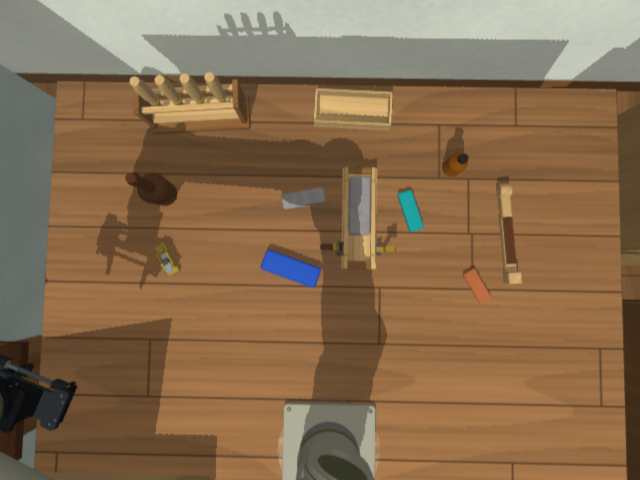

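View pics/side0.png

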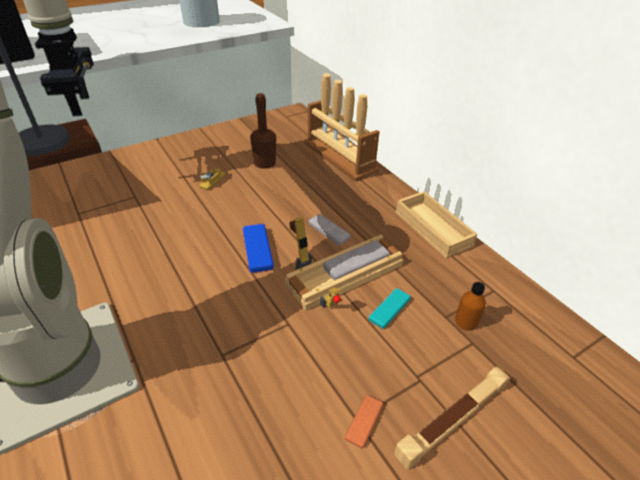

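The top view shows the holder at about cols 342-377, rows 168-268. The grey stone in it is at (360,205), the bar stands open to the left at (335,247), and the catch with its red thumb is on the right at (390,250). The nearest other objects are the blue slab, the small grey slab and the turquoise slab.

```bash
cat > h.py <<'E'
import numpy as np, cv2
from scipy.spatial.transform import Rotation as R
from bench import telemetry, camera, get_calibration, r
def px(n,uv,z,c=None):
    c=c or get_calibration(n); f=240/np.tan(np.radians(c['fovy']/2))
    d=R.from_quat(c['rotation']).apply([(uv[0]-c['cx'])/f,-(uv[1]-c['cy'])/f,-1])
    return c['xyz']+d*(z-c['xyz'][2])/d[2]
def proj(n,p,c=None):
    c=c or get_calibration(n); f=240/np.tan(np.radians(c['fovy']/2))
    q=R.from_quat(c['rotation']).inv().apply(np.array(p)-c['xyz'])
    return np.array([c['cx']+f*q[0]/-q[2], c['cy']-f*q[1]/-q[2]])
E
python3 - <<'E'
import cv2,numpy as np
a=cv2.imread('pics/top0.png')[155:280,315:405]; a=cv2.resize(a,None,fx=4.8,fy=4.8,interpolation=cv2.INTER_CUBIC)
b=cv2.imread('pics/side0.png')[210:320,280:410]; b=cv2.resize(b,None,fx=2.8,fy=2.8,interpolation=cv2.INTER_CUBIC)
c=np.zeros((600,a.shape[1]+b.shape[1],3),np.uint8); c[:a.shape[0],:a.shape[1]]=a; c[:b.shape[0],a.shape[1]:]=b
cv2.imwrite('pics/c1.png',c); print(a.shape,c.shape)
E
```

```text
(600, 432, 3) (600, 796, 3)
```

View pics/c1.png

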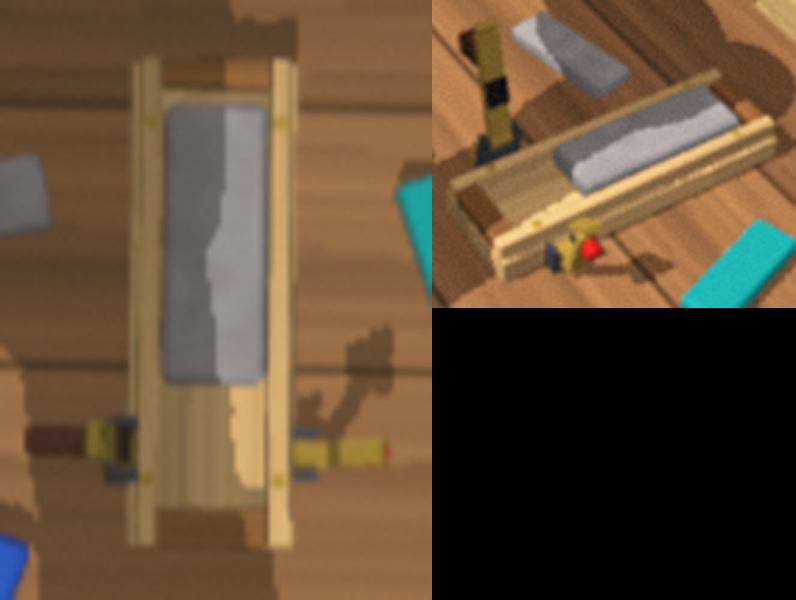

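```bash
python3 - <<'E'
from h import *
T=lambda u,v,z: px('top',(315+(u-0)/4.8,155+v/4.8),z)
for n,u,v,z in [('nl',127,545,.036),('nr',291,547,.036),('fl',133,58,.036),('fr',297,58,.036),('near stop top',213,508,.034),('far stop',215,90,.034),('stone n',214,383,.042),('stone f',216,103,.042),('stone l',163,240,.042),('stone r',267,240,.042),('s1',151,121,.036),('s2',280,122,.036),('s3',146,478,.036),('s4',277,481,.036),('catch red',387,452,.045),('hinge',120,448,.05),('bar end',28,440,.10)]:
    print(n,T(u,v,z).round(4))
c=get_calibration('wrist');print(c)
E
```

```text
nl [ 0.4579 -0.0253  0.036 ]
nr [ 0.4585 -0.1112  0.036 ]
fl [ 0.7169 -0.0246  0.036 ]
fr [ 0.7183 -0.1119  0.036 ]
near stop top [ 0.4782 -0.0703  0.034 ]
far stop [ 0.7008 -0.0686  0.034 ]
stone n [ 0.5435 -0.0694  0.042 ]
stone f [ 0.6921 -0.0686  0.042 ]
stone l [ 0.6186 -0.0416  0.042 ]
stone r [ 0.6195 -0.0963  0.042 ]
s1 [ 0.6831 -0.0346  0.036 ]
s2 [ 0.6837 -0.1032  0.036 ]
s3 [ 0.4933 -0.0347  0.036 ]
s4 [ 0.4929 -0.1035  0.036 ]
catch red [ 0.5088 -0.1597  0.045 ]
hinge [ 0.5082 -0.0203  0.05  ]
bar end [0.5091 0.0272 0.1   ]
{'fovy': 69.31339173891891, 'cx': 322.51668399390553, 'cy': 243.5517941340247, 'xyz': array([0.14931809, 0.6116333 , 0.38326748]), 'rotation': array([-0.11755697, -0.08079483,  0.56285992,  0.81415064])}
```

>>> {"api": "drive_tool", "payload": {"series": [0,0,13.86,-16.05,-11.4,0,-1,0,0,13.86,-16.05,-11.4,0,-1,0,0,13.86,-16.05,-11.4,0,-1,0,0,13.86,-16.05,-11.4,0,-1,0,0,13.86,-16.05,-11.4,0,-1,0,0,13.86,-16.05,-11.4,0,-1,0,0,13.86,-16.05,-11.4,0,-1,0,0,13.86,-16.05,-11.4,0,-1,0,0,13.86,-16.05,-11.4,0,-1,0,0,13.86,-16.05,-11.4,0,-1], "grip_force": 20}}

```text
time: 0.93
ee_pos: [0.4541, 0.2367, 0.2445]
eef_rot: [0.71, 0.705, 0.0, -0.0]
ft_force: [0.7, -0.1, 0.3]
width: 0.0284
grip_force: 0.0
```

>>> {"api": "drive_tool", "payload": {"series": [0,0,0,-7.6,5.15,0,-1,0,0,0,-7.6,5.15,0,-1,0,0,0,-7.6,5.15,0,-1,0,0,0,-7.6,5.15,0,-1,0,0,0,-7.6,5.15,0,-1,0,0,0,-7.6,5.15,0,-1,0,0,0,-7.6,5.15,0,-1,0,0,0,-7.6,5.15,0,-1,0,0,0,-7.6,5.15,1,-1,0,0,0,-7.6,5.15,2,-1]}}

```text
time: 1.77
ee_pos: [0.6618, -0.0713, 0.1733]
eef_rot: [0.709, 0.705, 0.001, 0.003]
ft_force: [1.7, -0.6, -1.1]
width: 0.0007
grip_force: 0.0
```

```bash
python3 - <<'E'
from h import *
s=telemetry.read_state(); print(s['ee_pos'],R.from_quat(s['eef_rot']).as_matrix().round(3)); c=get_calibration('wrist'); im=camera('wrist'); cv2.imwrite('pics/w1.png',im[:,:,::-1]); print(c)
E
```

```text
[ 0.6617577  -0.0712733   0.17332055] [[ 0.006  1.     0.007]
 [ 1.    -0.006 -0.003]
 [-0.003  0.007 -1.   ]]
{'fovy': 69.31339173891891, 'cx': 322.51668399390553, 'cy': 243.5517941340247, 'xyz': array([0.66212015, 0.00657093, 0.31249512]), 'rotation': array([-0.14416333, -0.00276202, -0.00331902,  0.98954449])}
```

View pics/w1.png

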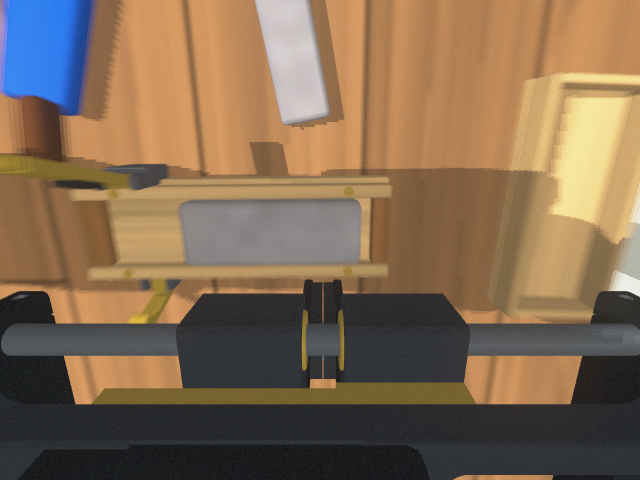

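The wrist picture shows the stone's top from col 181 (near) to 361 (far), rows 200-265. The near stop face is at about col 113, and the catch is leaning back at (150,305).

```bash
python3 - <<'E'
from h import *
for n,u,v,z in [('s',349,191,.036),('s',347,270,.036),('s',128,272,.036),('s',115,194,.036),('stone n',182,235,.042),('stone f',361,235,.042),('st l',270,199,.042),('st r',270,266,.042),('stop',112,232,.034)]: print(n,px('wrist',(u,v),z).round(4))
E
```

```text
s [ 0.6767 -0.0283  0.036 ]
s [ 0.6761 -0.0925  0.036 ]
s [ 0.4966 -0.094   0.036 ]
s [ 0.4971 -0.0299  0.036 ]
stone n [ 0.5474 -0.061   0.042 ]
stone f [ 0.6861 -0.0614  0.042 ]
st l [ 0.6171 -0.0332  0.042 ]
st r [ 0.6145 -0.0867  0.042 ]
stop [ 0.4882 -0.0606  0.034 ]
```

>>> {"api": "drive_tool", "payload": {"series": [0,0,0,0,0,0.8,-1,0,0,0,0,0,1.6,-1,0,0,0,0,0,2.2,-1,0,0,0,0,0,2.3,-1,0,0,0,0,0,2.35,-1,0,0,0,0,0,2.35,-1,0,0,0,0,0,2.35,-1]}}

```text
time: 2.4
ee_pos: [0.6599, -0.0645, 0.0797]
eef_rot: [0.707, 0.707, 0.001, 0.001]
ft_force: [0.4, 0.0, 0.4]
width: 0.0005
grip_force: 0.0
```

>>> {"api": "drive_tool", "payload": {"series": [0,0,0,-0.1,0,0.15,-1,0,0,0,-0.1,0,0.25,-1,0,0,0,-0.1,0,0.3,-1,0,0,0,-0.1,0,0.35,-1,0,0,0,-0.1,0,0.35,-1,0,0,0,-0.1,0,0.35,-1]}}

```text
time: 2.9
ee_pos: [0.6588, -0.0689, 0.0645]
eef_rot: [0.707, 0.707, 0.0, -0.0]
ft_force: [-5.0, 0.3, 9.5]
width: 0.0008
grip_force: 4.9
```

>>> {"api": "drive_tool", "payload": {"series": [0,0,0,0,-0.1,0.02,-1,0,0,0,0,-0.25,0.02,-1,0,0,0,0,-0.4,0.02,-1,0,0,0,0,-0.55,0.02,-1,0,0,0,0,-0.7,0.02,-1,0,0,0,0,-0.85,0.02,-1,0,0,0,0,-1.0,0.02,-1,0,0,0,0,-1.1,0.02,-1,0,0,0,0,-1.2,0.02,-1,0,0,0,0,-1.2,0.02,-1]}}

```text
time: 3.73
ee_pos: [0.6124, -0.0686, 0.0645]
eef_rot: [0.707, 0.707, 0.002, 0.001]
ft_force: [1.2, 0.0, 9.7]
width: 0.0005
grip_force: 4.6
```

>>> {"api": "drive_tool", "payload": {"series": [0,0,0,0,-0.1,0,-1,0,0,0,0,-0.2,0,-1,0,0,0,0,-0.3,0,-1,0,0,0,0,-0.36,0,-1,0,0,0,0,-0.42,0,-1,0,0,0,0,-0.48,0,-1,0,0,0,0,-0.52,0,-1,0,0,0,0,-0.56,0,-1,0,0,0,0,-0.56,0,-1]}}

```text
time: 4.48
ee_pos: [0.5907, -0.0686, 0.0645]
eef_rot: [0.707, 0.707, 0.002, 0.002]
ft_force: [4.2, 0.3, 7.1]
width: 0.0004
grip_force: 3.5
```

```bash
python3 - <<'E'
from h import *
im=camera('wrist'); cv2.imwrite('pics/w2.png',im[150:320,0:500,::-1])
b=camera('side')[210:330,270:410,::-1]; cv2.imwrite('pics/s2.png',cv2.resize(b,None,fx=4,fy=4,interpolation=cv2.INTER_CUBIC))
E
```

```text
(no output)
```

View pics/s2.png

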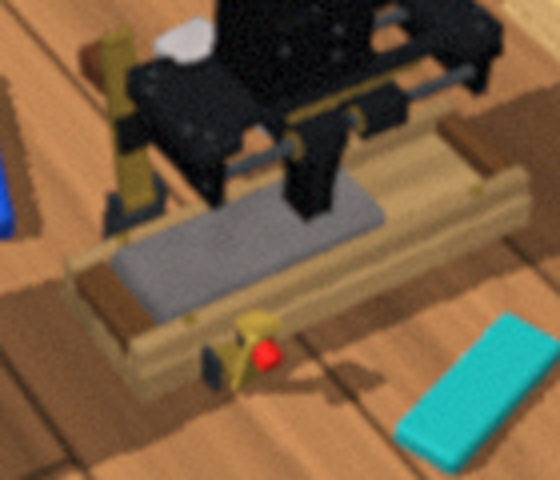

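The stone appears to lie against the brown near stop. I'll nudge it a little more to be sure.

>>> {"api": "drive_tool", "payload": {"series": [0,0,0,0,-0.05,0,-1,0,0,0,0,-0.1,0,-1,0,0,0,0,-0.1,0,-1,0,0,0,0,-0.1,0,-1]}}

```text
time: 4.92
ee_pos: [0.5867, -0.0686, 0.0645]
eef_rot: [0.707, 0.707, 0.002, 0.002]
ft_force: [3.3, 0.1, 6.3]
width: 0.0003
grip_force: 3.6
```

>>> {"api": "drive_tool", "payload": {"series": [0,0,0,0,0,-0.5,-1,0,0,0,0,0,-1.5,-1,0,0,0,0,0,-2.5,-1,0,0,0,0,0,-3.5,-1,0,0,0,1,-0.5,-4,-1,0,0,0,1.9,-0.95,-4,-1,0,0,0,2.8,-1.4,-4,-1,0,0,0,3.6,-1.8,-4,-1,0,0,0,4.0,-1.95,-4,-1,0,0,0,4.0,-1.95,-3.6,-1]}}

```text
time: 5.75
ee_pos: [0.5062, 0.0971, 0.2092]
eef_rot: [0.705, 0.709, 0.003, -0.0]
ft_force: [0.8, 0.4, 0.8]
width: 0.0004
grip_force: 0.0
```

>>> {"api": "drive_tool", "payload": {"series": [0,0,0,0,0,0.5,-1,0,0,0,0,0,1.3,-1,0,0,0,0,0,2.0,-1,0,0,0,0,0,2.3,-1,0,0,0,0,0,2.3,-1,0,0,0,0,0,2.3,-1]}}

```text
time: 6.25
ee_pos: [0.5064, 0.0913, 0.1148]
eef_rot: [0.707, 0.707, -0.0, -0.0]
ft_force: [1.1, -0.1, 0.3]
width: 0.0007
grip_force: 0.0
```

```bash
python3 - <<'E'
from h import *
b=camera('side')[170:330,250:400,::-1]; b=cv2.resize(b,None,fx=2.5,fy=2.5,interpolation=cv2.INTER_CUBIC)
a=cv2.resize(camera('top')[155:285,300:410,::-1],None,fx=3.07,fy=3.07,interpolation=cv2.INTER_CUBIC)[:400]
print(a.shape); a=np.pad(a,((0,400-a.shape[0]),(0,0),(0,0)))
cv2.imwrite('pics/s3.png',np.hstack([a,b]))
E
```

```text
(399, 338, 3)
```

View pics/s3.png

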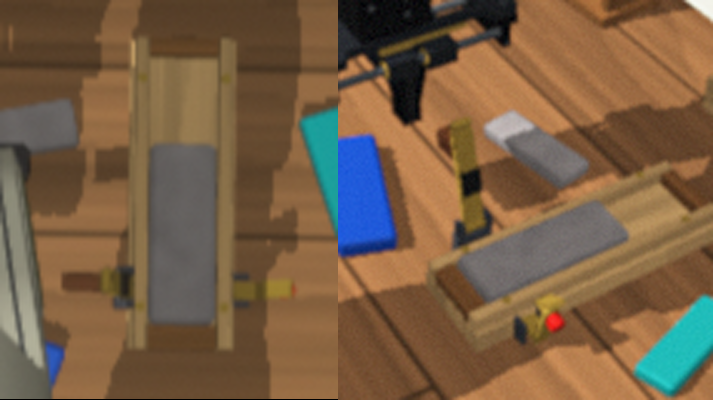

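Stone is home (near edge at row 324 of the crop, at the stop). The finger is left of the open bar's knob. I'll push the bar over.

>>> {"api": "drive_tool", "payload": {"series": [0,0,0,-0.6,0.04,0,-1,0,0,0,-1.0,0.04,0,-1,0,0,0,-1.35,0.04,-0.1,-1,0,0,0,-1.65,0.04,-0.3,-1,0,0,0,-1.95,0.04,-0.3,-1,0,0,0,-2.25,0.04,-0.3,-1,0,0,0,-2.5,0.04,-0.3,-1,0,0,0,-2.8,0.04,-0.3,-1,0,0,0,-3.1,0.04,-0.25,-1,0,0,0,-3.15,0.04,-0.2,-1]}}

```text
time: 7.18
ee_pos: [0.5082, -0.0367, 0.1231]
eef_rot: [0.708, 0.706, 0.0, 0.0]
ft_force: [0.4, 0.2, 0.2]
width: 0.0006
grip_force: 0.3
```

```bash
python3 - <<'E'
from h import *
b=camera('side')[170:330,250:400,::-1]; b=cv2.resize(b,None,fx=3.5,fy=3.5,interpolation=cv2.INTER_CUBIC)
cv2.imwrite('pics/s4.png',b)
E
```

```text
(no output)
```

View pics/s4.png

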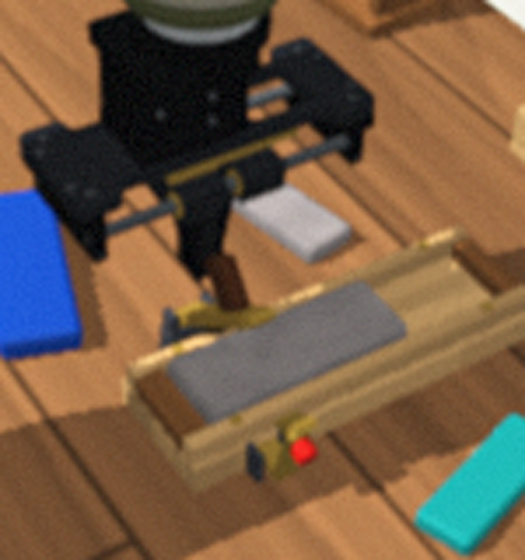

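The bar is over at about 0.5 rad with the knob up at (230,280). I'll go above the knob and press down.

>>> {"api": "drive_tool", "payload": {"series": [0,0,0,0.2,0,-0.4,-1,0,0,0,0.2,0,-0.9,-1,0,0,0,-0.5,0,-1.0,-1,0,0,0,-1.1,0,-1.0,-1,0,0,0,-1.15,0,-0.9,-1,0,0,0,-1.2,0,-0.6,-1,0,0,0,-1.3,0,-0.3,-1,0,0,0,-1.35,0,-0.05,-1,0,0,0,-1.4,0,0.1,-1,0,0,0,-1.4,0,0.1,-1]}}

```text
time: 8.07
ee_pos: [0.5085, -0.0994, 0.1198]
eef_rot: [0.71, 0.704, -0.002, 0.005]
ft_force: [-4.0, -28.2, 19.6]
width: 0.0006
grip_force: 23.2
```

```bash
python3 - <<'E'
from h import *
s=telemetry.read_state(); print(s['ee_pos'],s['ft_force'],s['torque'])
b=camera('side')[190:330,270:400,::-1]; b=cv2.resize(b,None,fx=4,fy=4,interpolation=cv2.INTER_CUBIC)
cv2.imwrite('pics/s5.png',b)
E
```

```text
[ 0.50853905 -0.09941998  0.11977958] [ -3.98070442 -28.21083173  19.64628208] [-6.61670409  0.90721652 -0.09475698]
```

View pics/s5.png

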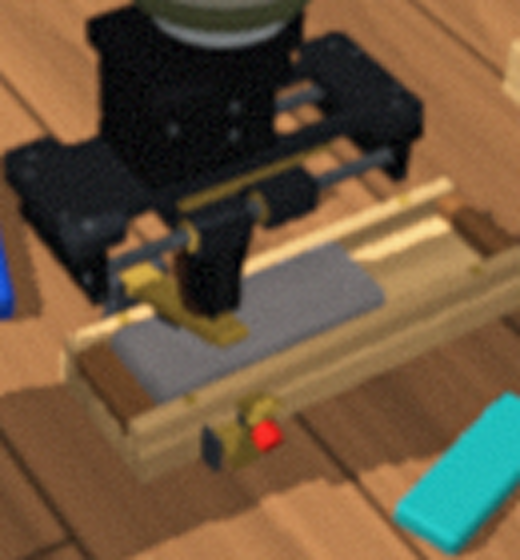

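The finger slipped to the right-hand side of the knob, since the bar stood higher than I thought. I'll lift off, shift left and press on the knob's top.

>>> {"api": "drive_tool", "payload": {"series": [0,0,0,0,0,-0.3,-1,0,0,0,0,0,-0.9,-1,0,0,0,0,0,-1.1,-1,0,0,0,0.3,0,-1.1,-1,0,0,0,0.65,0,-1.1,-1,0,0,0,0.65,0,-1.0,-1,0,0,0,0.6,0,-0.7,-1,0,0,0,0.55,0,-0.5,-1,0,0,0,0.5,0,-0.4,-1,0,0,0,0.45,0,-0.35,-1]}}

```text
time: 8.95
ee_pos: [0.5074, -0.073, 0.1316]
eef_rot: [0.707, 0.707, -0.001, -0.0]
ft_force: [-1.0, 0.9, -0.4]
width: 0.0006
grip_force: 0.2
```

>>> {"api": "drive_tool", "payload": {"series": [0,0,0,-0.1,0,0.08,-1,0,0,0,-0.22,0,0.16,-1,0,0,0,-0.32,0,0.25,-1,0,0,0,-0.4,0,0.33,-1,0,0,0,-0.45,0,0.4,-1,0,0,0,-0.48,0,0.45,-1,0,0,0,-0.5,0,0.5,-1,0,0,0,-0.5,0,0.5,-1]}}

```text
time: 9.62
ee_pos: [0.5078, -0.0927, 0.1123]
eef_rot: [0.707, 0.707, -0.0, -0.0]
ft_force: [-1.2, -0.2, 0.4]
width: 0.0006
grip_force: 0.0
```

```bash
python3 - <<'E'
from h import *
b=camera('side')[190:330,270:400,::-1]; b=cv2.resize(b,None,fx=4,fy=4,interpolation=cv2.INTER_CUBIC)
cv2.imwrite('pics/s6.png',b)
E
```

```text
(no output)
```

View pics/s6.png

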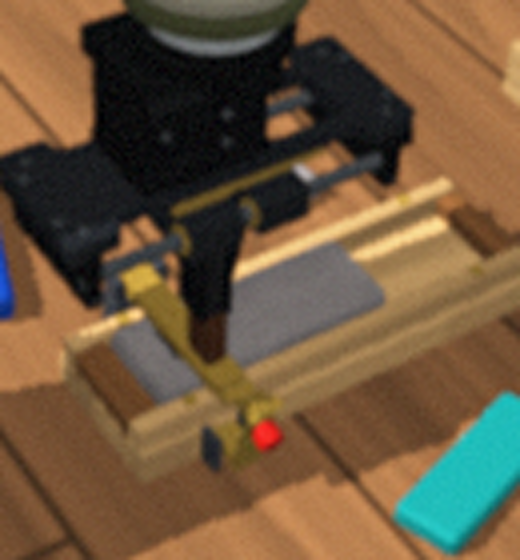

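The finger is now on top of the knob (207,335), and the bar is nearly flat with its tip at the catch. I'll press down.

>>> {"api": "drive_tool", "payload": {"series": [0,0,0,-0.03,0,0.05,-1,0,0,0,-0.03,0,0.1,-1,0,0,0,-0.03,0,0.15,-1,0,0,0,-0.03,0,0.2,-1,0,0,0,-0.03,0,0.2,-1,0,0,0,-0.03,0,0.2,-1]}}

```text
time: 10.17
ee_pos: [0.5087, -0.094, 0.1097]
eef_rot: [0.708, 0.707, 0.002, -0.001]
ft_force: [-28.1, 3.9, 67.7]
width: 0.0005
grip_force: 33.2
```

>>> {"api": "drive_tool", "payload": {"series": [0,0,0,0,0,-0.2,-1,0,0,0,0,0,-0.5,-1,0,0,0,0,0,-0.6,0,0,0,0,0,0,-0.6,0,0,0,0,0,0,-0.6,0,0,0,0,0,0,-0.6,0,0,0,0,0,0,-0.6,0,0,0,0,0,0,-0.6,0], "grip_force": 25}}

```text
time: 10.83
ee_pos: [0.5077, -0.0937, 0.1282]
eef_rot: [0.707, 0.707, -0.0, -0.0]
ft_force: [0.8, 0.9, -0.4]
width: 0.0326
grip_force: 0.0
```

Down .049 to TCP .079, checking force, then pinch.

>>> {"api": "drive_tool", "payload": {"series": [0,0,0,0,0,0.3,0,0,0,0,0,0,0.7,0,0,0,0,0,0,1.0,0,0,0,0,0,0,1.15,0,0,0,0,0,0,1.2,0,0,0,0,0,0,1.2,0,0,0,0,0,0,1.2,0]}}

```text
time: 11.42
ee_pos: [0.5082, -0.0939, 0.0809]
eef_rot: [0.707, 0.707, 0.0, 0.0]
ft_force: [-0.0, 0.7, -0.0]
width: 0.0436
grip_force: 0.0
```

>>> {"api": "drive_tool", "payload": {"series": [0,0,0,0,0,0,-1,0,0,0,0,0,0,-1,0,0,0,0,0,0,-1,0,0,0,0,0,0,-1,0,0,0,0,0,0,-1,0,0,0,0,0,0,-1,0,0,0,0,0,0,-1]}}

```text
time: 12.0
ee_pos: [0.5091, -0.0937, 0.0811]
eef_rot: [0.707, 0.707, 0.001, 0.001]
ft_force: [5.1, -0.3, -2.0]
width: 0.0139
grip_force: 25.0
```

>>> {"api": "drive_tool", "payload": {"series": [0,0,0,0,0,-0.04,-1,0,0,0,0,0,-0.08,-1,0,0,0,0,0,-0.11,-1,0,0,0,0,0,-0.13,-1,0,0,0,0,0,-0.13,-1]}}

```text
time: 12.42
ee_pos: [0.5091, -0.0924, 0.086]
eef_rot: [0.707, 0.707, 0.001, 0.0]
ft_force: [5.8, 3.7, -4.1]
width: 0.0139
grip_force: 25.0
```

>>> {"api": "drive_tool", "payload": {"series": [0,0,0,0,0,-0.03,-1,0,0,0,0,0,-0.06,-1,0,0,0,0,0,-0.06,-1]}}

```text
time: 12.67
ee_pos: [0.5091, -0.0918, 0.0883]
eef_rot: [0.707, 0.708, 0.001, 0.0]
ft_force: [6.7, 6.2, -5.2]
width: 0.0138
grip_force: 25.0
```

The bar lifts free, so the catch did not close. I'll press it down again while still gripping, then push the catch in.

>>> {"api": "drive_tool", "payload": {"series": [0,0,0,0,0,0.08,-1,0,0,0,0,0,0.14,-1,0,0,0,0,0,0.19,-1,0,0,0,0,0,0.22,-1,0,0,0,0,0,0.25,-1,0,0,0,0,0,0.25,-1,0,0,0,0,0,0.25,-1]}}

```text
time: 13.25
ee_pos: [0.5092, -0.0943, 0.0804]
eef_rot: [0.708, 0.707, 0.001, 0.001]
ft_force: [-4.1, 0.8, 27.6]
width: 0.0144
grip_force: 25.0
```

>>> {"api": "drive_tool", "payload": {"series": [0,0,0,0,0,-0.05,0,0,0,0,0,0,-0.05,0,0,0,0,0,0,-0.05,0,0,0,0,0,0,-0.05,0,0,0,0,0,0,-0.05,0,0,0,0,0,0,-0.6,0,0,0,0,0,0,-1.4,0,0,0,0,0,0,-2,0,0,0,0,-0.6,0,-2,-1,0,0,0,-1.4,0,-2,-1]}}

```text
time: 14.08
ee_pos: [0.5092, -0.1477, 0.1596]
eef_rot: [0.705, 0.709, 0.001, 0.0]
ft_force: [0.3, 1.0, -0.4]
width: 0.0363
grip_force: 0.0
```

>>> {"api": "drive_tool", "payload": {"series": [0,0,0,-0.8,0,0,-1,0,0,0,-1.3,0,0,-1,0,0,0,-1.3,0,0,-1,0,0,0,-1.3,0,0.8,-1,0,0,0,-1.3,0,1.6,-1,0,0,0,-1.3,0,2.3,-1,0,0,0,-1.3,0,2.5,-1,0,0,0,-1.3,0,2.5,-1,0,0,0,-1.3,0,2.5,-1]}}

```text
time: 14.83
ee_pos: [0.5082, -0.2018, 0.059]
eef_rot: [0.707, 0.707, -0.0, -0.0]
ft_force: [1.3, -1.0, 0.2]
width: 0.0002
grip_force: 0.0
```

>>> {"api": "drive_tool", "payload": {"series": [0,0,0,0.3,0,0,-1,0,0,0,0.6,0,0,-1,0,0,0,0.75,0,0,-1,0,0,0,0.85,0,0,-1,0,0,0,0.93,0,0,-1,0,0,0,1.0,0,0,-1,0,0,0,1.05,0,0,-1,0,0,0,1.08,0,0,-1,0,0,0,1.08,0,0,-1]}}

```text
time: 15.58
ee_pos: [0.508, -0.1591, 0.0584]
eef_rot: [0.707, 0.707, -0.0, 0.0]
ft_force: [0.2, -1.9, -0.3]
width: 0.0004
grip_force: 0.9
```

>>> {"api": "drive_tool", "payload": {"series": [0,0,0,0.03,0,0,-1,0,0,0,0.06,0,0,-1,0,0,0,0.08,0,0,-1,0,0,0,0.08,0,0,-1]}}

```text
time: 15.92
ee_pos: [0.508, -0.1586, 0.0586]
eef_rot: [0.708, 0.706, -0.001, 0.002]
ft_force: [1.5, -12.6, -0.8]
width: 0.0006
grip_force: 5.8
```

The catch meets its hard stop, so it is closed. Back to the knob.

>>> {"api": "drive_tool", "payload": {"series": [0,0,0,-0.3,0,0,-1,0,0,0,-0.8,0,0,-1,0,0,0,-0.9,0,-0.6,0,0,0,0,-0.9,0,-1.5,0,0,0,0,-0.9,0,-2.3,0,0,0,0,-0.5,0,-2.6,0,0,0,0,0.3,0,-2.6,0,0,0,0,1.1,0,-2.6,0,0,0,0,1.56,0,-2.6,0,0,0,0,1.56,0,-2.6,0]}}

```text
time: 16.75
ee_pos: [0.5082, -0.088, 0.1621]
eef_rot: [0.705, 0.709, 0.001, -0.001]
ft_force: [-0.3, 0.6, 0.4]
width: 0.0414
grip_force: 0.0
```

>>> {"api": "drive_tool", "payload": {"series": [0,0,0,0,0,0.5,0,0,0,0,0,0,0.9,0,0,0,0,0,0,0.9,0]}}

```text
time: 17.0
ee_pos: [0.5062, -0.093, 0.1237]
eef_rot: [0.707, 0.707, -0.002, -0.002]
ft_force: [-0.2, -0.3, -0.4]
width: 0.0433
grip_force: 0.0
```

>>> {"api": "drive_tool", "payload": {"series": [0,0,0,0,0.04,0.4,0,0,0,0,0,0.04,0.8,0,0,0,0,0,0.04,1.05,0,0,0,0,0,0.04,1.07,0,0,0,0,0,0.04,1.07,-1,0,0,0,0,0.04,1.07,-1,0,0,0,0,0.04,1.07,-1,0,0,0,0,0.04,1.07,-1,0,0,0,0,0.04,1.07,-1,0,0,0,0,0.04,1.07,-1]}}

```text
time: 17.83
ee_pos: [0.5094, -0.093, 0.0839]
eef_rot: [0.707, 0.707, 0.0, -0.0]
ft_force: [-2.7, 1.4, 5.5]
width: 0.0139
grip_force: 25.0
```

>>> {"api": "drive_tool", "payload": {"series": [0,0,0,0,0,-0.04,-1,0,0,0,0,0,-0.08,-1,0,0,0,0,0,-0.11,-1,0,0,0,0,0,-0.13,-1,0,0,0,0,0,-0.13,-1]}}

```text
time: 18.25
ee_pos: [0.5092, -0.0918, 0.0878]
eef_rot: [0.707, 0.707, -0.0, -0.001]
ft_force: [4.1, 4.4, -13.7]
width: 0.0138
grip_force: 25.0
```

The catch holds: the pull is now 13.7 N after 3.9 mm of lift. I'll hold it a little firmer, then ease down and release.

>>> {"api": "drive_tool", "payload": {"series": [0,0,0,0,0,-0.03,-1,0,0,0,0,0,-0.03,-1,0,0,0,0,0,-0.03,-1]}}

```text
time: 18.5
ee_pos: [0.5092, -0.0918, 0.0882]
eef_rot: [0.707, 0.707, -0.0, -0.0]
ft_force: [8.6, 2.9, -26.7]
width: 0.014
grip_force: 25.0
```

>>> {"api": "drive_tool", "payload": {"series": [0,0,0,0,0,0.06,-1,0,0,0,0,0,0.12,-1,0,0,0,0,0,0.17,-1,0,0,0,0,0,0.17,-1,0,0,0,0,0,0.17,0,0,0,0,0,0,0.17,0,0,0,0,0,0,0.17,0,0,0,0,0,0,0.17,0,0,0,0,0,0,0.17,0,0,0,0,0,0,-0.4,0]}}

```text
time: 19.33
ee_pos: [0.5074, -0.0926, 0.1029]
eef_rot: [0.707, 0.707, -0.002, -0.002]
ft_force: [-0.4, 1.0, -0.1]
width: 0.0409
grip_force: 0.0
```

>>> {"api": "drive_tool", "payload": {"series": [0,0,0,0,0,-0.8,0,0,0,0,0,0,-1.8,0,0,0,0,0,0,-2.8,0,0,0,0,2,2,-3.6,0,0,0,0,3,2,-3.6,0,0,0,0,4,2,-3.6,0,0,0,0,5,2,-3.6,0,0,0,0,5,2,-3.6,0,0,0,0,5,2,-3.6,0,0,0,0,5,2,-3.6,0]}}

```text
time: 20.17
ee_pos: [0.5897, 0.1131, 0.2493]
eef_rot: [0.705, 0.71, 0.0, -0.001]
ft_force: [0.2, 0.3, 0.4]
width: 0.0435
grip_force: 0.0
```

```bash
python3 - <<'E'
from h import *
b=camera('side')[220:320,280:380,::-1]; b=cv2.resize(b,None,fx=4,fy=4,interpolation=cv2.INTER_CUBIC)
a=cv2.resize(camera('top')[185:285,315:405,::-1],None,fx=4,fy=4,interpolation=cv2.INTER_CUBIC)
cv2.imwrite('pics/s7.png',np.hstack([a,b]))
E
```

```text
(no output)
```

View pics/s7.png

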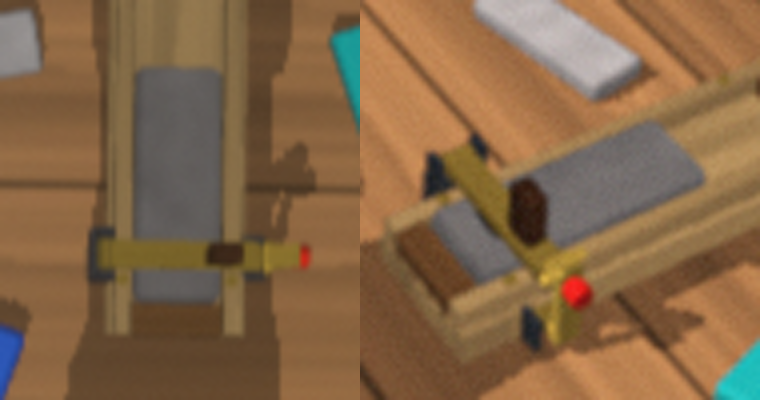

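The stone is against the stop (edge at row 302 in the top crop). The bar is flat across it, and the catch is upright over the tongue with the thumb at (577,292). The robot is clear.

```bash
python3 -c "
from bench import r
print(r.close_job())"
```

```text
the job is handed in; nothing more can be done
None
```

I handed the job in: the stone is against the near stop and the bar is down under the closed catch. The first tug lifted free, so I pushed the catch in, and it held a second tug of about 27 N; I touched none of the other tools.

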